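Tip two crates to find the ring stamp and push that one to the dispatch rail

TASK

Two empty white crates stand upright on the bench; one of them has a dark ring stamped on its underside. Using only the fingertips, with no gripping or lifting, push the left crate and then the right crate over, away from you, so that each lies on its far side and shows you its underside. Then push the ring-stamped crate, lying as it is, squarely up against the dispatch rail, leave the other lying clear of the rail, and do not disturb the other things on the bench.

Things in the scene. Friction and masses are not known exactly. Their poses are not given: they have to be found in the camera images.
- crate_ring: open-topped empty white plastic crate, 66 deep (x) x 120 wide (y; 132 over end lips) x 95 mm high (z), walls 4 mm, 0.28 kg; stands upright, yawed up to 0.2 rad, broad plain wall to the robot. Origin: centre of the underside; z to the mouth. Underside: panel in a 3 mm deep foot frame, with a dark ring (50/32 mm diameter) in the middle: the stamped one. Stands left or right
- crate_plain: open-topped empty white plastic crate, 66 deep (x) x 120 wide (y; 132 over end lips) x 95 mm high (z), walls 4 mm, 0.28 kg; stands upright, yawed up to 0.2 rad, broad plain wall to the robot. Origin: centre of the underside; z to the mouth. Underside: panel in a 3 mm deep foot frame, without any mark. Stands on the other side
- crate_ring_mid (a point): middle of the stamped crate's volume, 47.5 mm from its underside. Pushed forward about 82 mm up its near wall, the crate tips about its far lower edge and falls by itself beyond about 40 degrees; it then lies 66 mm high, mouth away from the robot, underside upright and facing the robot
- crate_plain_mid (a point): middle of the plain crate's volume, 47.5 mm from its underside. Pushed forward about 82 mm up its near wall, the crate tips about its far lower edge and falls by itself beyond about 40 degrees; it then lies 66 mm high, mouth away from the robot, underside upright and facing the robot
- crate_ring_rim (a point): centre of the stamped crate's mouth, in the plane of the rim, 95 mm from its underside
- crate_plain_rim (a point): centre of the plain crate's mouth, in the plane of the rim, 95 mm from its underside
- rail: the dispatch rail: a fixed aluminium bar lying across the bench beyond both crates, 20 mm deep (x) x 464 mm long (y) x 26 mm high, turned up to 0.12 rad. Origin: centre of its underside; x points away from the robot, y to the left
- rail_face (a point): middle of the foot of the rail's near face (the face towards the robot); axes as the rail's
- screwcap: loose blue screw cap, 50 mm across, 26 mm high, lying in front of the gap between the crates; leave alone. Origin: centre of its underside
- sample_bottle: loose white bottle with red cap, 71 mm across, 108 mm high, right of the crates; leave alone. Origin: centre of its underside
- neck_bottle: loose clear bottle with a blue collar, 55 mm across, 110 mm high, left of the crates; leave alone. Origin: centre of its underside
- black_lid: loose black lid, 97 mm across, 34 mm high, near the left front; leave alone. Origin: centre of its underside
Not all that is in view belongs to the job. What is shaped like the crate_plain but blue or brown is not meant.

How it is judged:
By the outcome, as a careful person would: the job done as asked, in the order asked, and still so for the second after the job is handed in, with the robot touching nothing.
It also fails if it takes over 64 s, if anything falls off the work surface, if the arm or the gripper's body presses on something with over 40 N, if the wrist force passes 120 N, or if a joint passes its speed limit or range.

ROBOT

A 7-joint arm with a two-finger parallel gripper is mounted at the origin on a cart in front of the work surface, level with it; the furniture and walls round the work are solid. World frame = base frame: x ahead of the robot, y to its left, z up, the work surface at z = 0. Lengths are in m, angles in degrees, forces in N, time in s.
With the tool pointing down it reaches from about 0.4 to 0.85 m from the base axis. Payload 10.4 kg.
Tool frame: the origin (TCP) lies at the very end of the fingers, on their centre line; the grasp point (between the pads) lies 19 mm behind it; z points along the fingers, y is the direction in which the jaws open and shut (so a half turn about z gives the same grasp; the last joint's range is limited). The gripper opens to 87 mm and grips with 3 to 60 N. Pads are 19 mm wide; open, the fingers measure 117 mm over their backs; the gripper's body (75 mm by 190 mm) begins 51 mm behind the grasp point.
Start: joints at [-74.462, 19.034, -3.707, 83.658, 1.238, 77.344, -5.071], TCP at [0.181, 0.598, 0.223] pointing down, gripper open.
Joint ranges: [-148.97, 148.97], [-28.65, 121.19], [-84.17, 76.75], [9.2, 138.47], [-72.65, 252.65], [3.7, 117.97], [-149.18, 149.18]. Speed limits (degrees/s): [127.2, 127.2, 159.86, 159.86, 180, 180, 180].

INTERFACE

Orientations are given as a 3x3 rotation matrix whose columns are the frame's x, y, z axes.
In Python, from cell import get_state, read_camera, finish_job gives the robot as it stands.
- The arm moves only by the shell command python3 -m jog 'ROWS' [FORCE]. ROWS is JSON, a list that holds one entry, the list of rows, each a list of 5 numbers: the opening, from -1 (shut) to 1 (fully open), then the shift along the tool's x, y, z scaled (see below), then the turn about the tool's z scaled (see below). In form: [[[hand, tx, ty, tz, turn], ...]]. A call has exactly 10 rows; each row shifts and turns the pose as measured when the row begins, along the tool's axes as they then stand; what a row does not reach is not made up. The controller multiplies each number of a shift by 75 mm and each number of a turn by 180 degrees. A row lasts 1/12 s, in which the tool goes at most 41.7 mm and 7.16 degrees, less where a joint would pass 70% of its speed; a pose out of reach is approached as far as the arm can. A call with a number of a shift or a turn outside -1 to 1 is refused whole. A call with a gripper value outside its range is refused whole. The fingers move at their own pace and stop on an object; FORCE is the grip in N (left out, the last holds). Time passes only in rows, so rows that do not move let the fingers close, or fill a call up. It gives the time, the measured TCP pose, the force and the opening at its end, in the units of the state.
- get_state(): the state, without advancing time (a new reading comes with each control period).
- read_camera(name): name is "scene" or "side" or "wrist"; returns a dict with "image" (400x640x3 uint8, blue, green, red), "fx", "fy", "cx", "cy" (pixels), "R" (3x3) and "t" (3): a world point X has camera coordinates R X + t; the wrist camera has in their place "hand_eye" (4x4, takes a point from camera to tool coordinates, whose origin is the TCP and whose axes are the flange's). Camera axes: x right, y down, z forward; pixel columns grow to the right and rows downward; lengths in m; the calibration is good to about 2 mm. A picture is of the moment at which its call begins: read the wrist's pose just before it. There is no depth.
- finish_job(): hands the job in, once; it reports no verdict.
The state is a dict: "clock": time; "q": joint angles; "qd": joint speeds; "tau": joint torques, N m; "position": TCP position; "ee_rot": TCP orientation; "wrist_force": force on the tool from outside, world axes, zero at the start; "torque": the same for the moment, N m; "grip_width": finger opening in m.
Only numpy, scipy, OpenCV 4.12 (cv2) and the standard library are available. Lean on these libraries where they do the work, as an engineer would, in place of code of your own. Each camera call takes 0.05 s, during which the arm holds its last target. There are 200 camera calls.

## Working session

There is one attempt and no reset: what is moved stays moved. The work goes in short steps, Python scripts to look and compute and a shell command to move; the robot and the scene stay as the last step left them, time stands still between calls to the robot, and variables do not carry over. Pictures are saved under pics/ and viewed, about 8 in all and at most 12, crops included, and the job is handed in when it is done.

```bash
mkdir -p pics
cat > h.py <<'E'
import numpy as np, cv2, json
from cell import get_state, read_camera
def snap(n,f,crop=None,scale=1):
    c=read_camera(n); im=c["image"]
    if crop: x0,y0,x1,y1=crop; im=im[y0:y1,x0:x1]
    if scale!=1: im=cv2.resize(im,None,fx=scale,fy=scale,interpolation=cv2.INTER_CUBIC)
    cv2.imwrite("pics/"+f,im); return c
def px2w(c,u,v,z):
    R=np.array(c["R"]);t=np.array(c["t"]).ravel()
    d=R.T@np.array([(u-c["cx"])/c["fx"],(v-c["cy"])/c["fy"],1]);o=-R.T@t
    return o+d*(z-o[2])/d[2]
def w2px(c,X):
    p=np.array(c["R"])@np.array(X)+np.array(c["t"]).ravel()
    return np.array([c["fx"]*p[0]/p[2]+c["cx"],c["fy"]*p[1]/p[2]+c["cy"]])
E
python3 - <<'E'
from h import *
for n in("scene","side"):
    c=snap(n,n+"0.png",None,1.25)
    print(n,c["fx"],c["cx"],c["cy"],-np.array(c["R"]).T@np.array(c["t"]).ravel(),np.round(c["R"],2).tolist())
s=get_state();print(s["clock"],s["position"],np.round(s["ee_rot"],3),s["grip_width"],s["wrist_force"])
E
```

```text
scene 368.2102350260343 320.34005742816487 201.74742472575952 [ 0.08139269 -0.79033227  0.81640288] [[0.87, -0.49, 0.02], [-0.27, -0.51, -0.81], [0.41, 0.7, -0.58]]
side 393.75891472060886 322.55324039812194 194.6902954299001 [0.47152108 0.90103591 0.71322734] [[-0.98, -0.18, 0.01], [-0.12, 0.61, -0.78], [0.13, -0.77, -0.62]]
0.1 [0.18088955 0.59788859 0.22184496] [[-0.957  0.29  -0.   ]
 [ 0.29   0.957 -0.001]
 [-0.    -0.001 -1.   ]] 0.0871002644545944 [-0.76604161 -0.07777014 -0.43036917]
```

View pics/scene0.png

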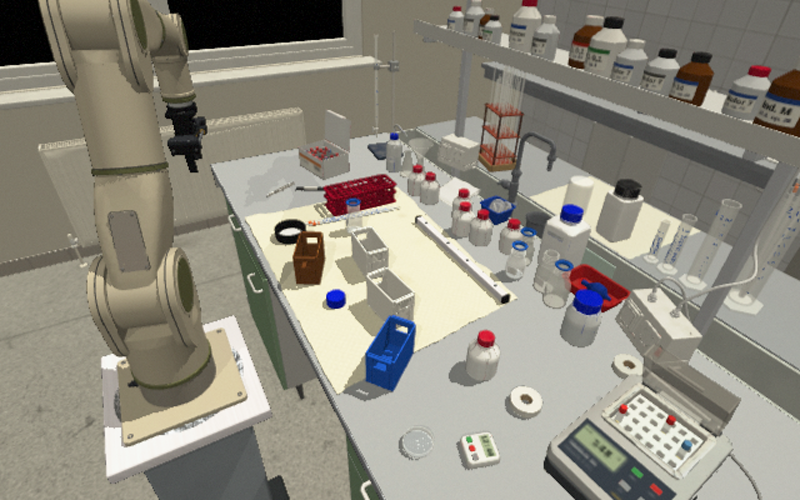

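View pics/side0.png

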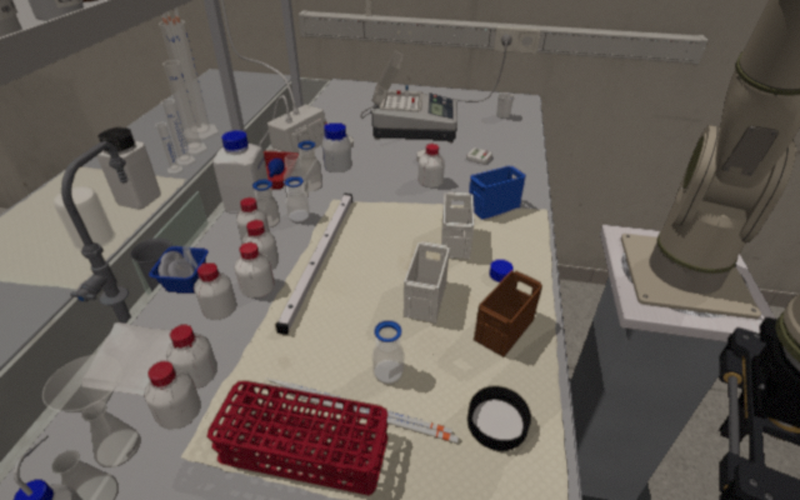

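The scene view shows white crates at (370,247), left, and (390,293), right, in the 1.25x picture. The lookalikes are brown at (310,257) and blue at (391,350), and both are excluded by colour. The rail runs from (418,218) to (507,298). Next is one close crop from each camera, for checking the choice and measuring.

Run:
```python
from h import *
a=read_camera("scene")["image"][150:290,225:415]; b=read_camera("side")["image"][145:285,215:440]
a=cv2.resize(a,None,fx=4,fy=4,interpolation=cv2.INTER_CUBIC)
b=cv2.resize(b,None,fx=3.5,fy=3.5,interpolation=cv2.INTER_CUBIC)
cv2.imwrite("pics/a1.png",a);cv2.imwrite("pics/b1.png",b)
```

```text
(no output)
```

View pics/a1.png

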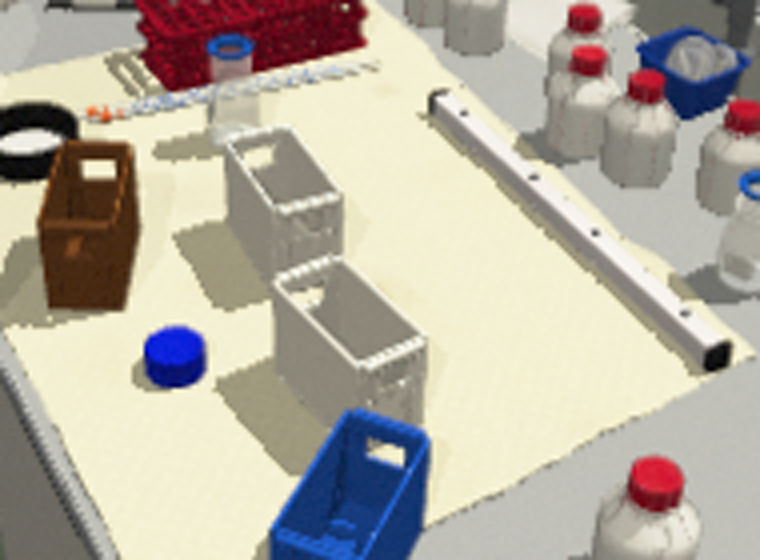

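View pics/b1.png

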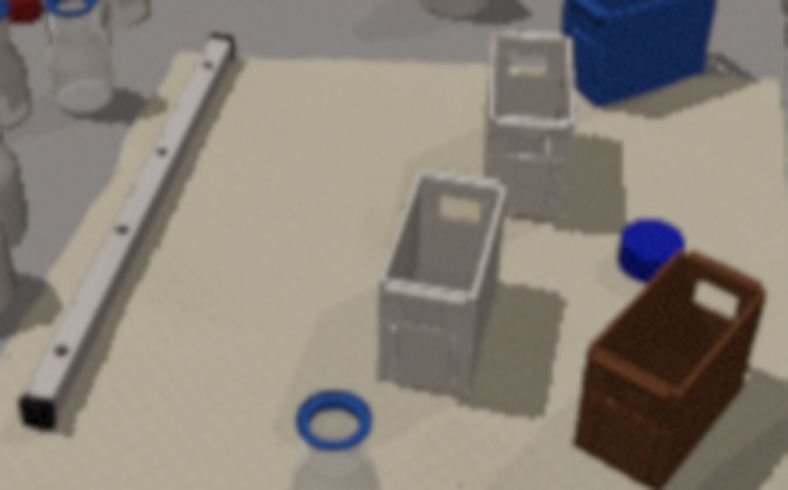

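Run:
```python
from h import *
S=read_camera("scene");D=read_camera("side")
fa=lambda p:px2w(S,225+p[0]/4,150+p[1]/4,p[2]); fb=lambda p:px2w(D,215+p[0]/3.5,145+p[1]/3.5,p[2])
P={"L":[[(225,135),(288,127),(278,208),(342,195)],[(470,296),(383,288),(505,184),(420,176)]],
"R":[[(274,283),(335,258),(358,365),(427,340)],[(573,122),(487,122),(572,38),(492,36)]]}
for k,(a,b) in P.items():
  for f,q in((fa,a),(fb,b)):
    X=np.array([f((*p,.095))[:2] for p in q]) # nl fl nr fr
    d=(X[0]-X[2]+X[1]-X[3])/2
    print(k,X.round(3).tolist(),"c",X.mean(0).round(3),"yaw",np.degrees(np.arctan2(-d[0],d[1])).round(1),"w",np.linalg.norm(d).round(3),"d",np.linalg.norm((X[1]-X[0]+X[3]-X[2])/2).round(3))
for f,q in((fa,[(430,95),(447,90),(703,350),(732,345)]),(fb,[(55,403),(25,400),(233,40),(209,36)])):
    print("rail NL FL NR FR",[f((*p,.026))[:2].round(3).tolist() for p in q])
for n,f,p in(("cap",fa,(175,340,.026)),("cap",fb,(651,235,.026)),("neck",fa,(231,46,.11)),("neck",fb,(335,418,.11)),("lid",fa,(30,120,.034)),("sample cap",fa,(657,475,.108)),("brownNL",fa,(65,145,.095)),("brownFL",fa,(135,145,.095)),("brownNR",fa,(40,222,.095)),("brownFR",fa,(125,222,.095)),("blue FL",fa,(430,432,.095)),("blue NL",fa,(350,412,.095)),("brown",fb,(592,350,.095)),("brown",fb,(690,255,.095)),("brown",fb,(763,290,.095)),("brown",fb,(668,393,.095))):print(n,f(p)[:2].round(3))
```

```text
L [[0.522, 0.251], [0.578, 0.237], [0.514, 0.127], [0.571, 0.119]] c [0.546 0.183] yaw -3.5 w 0.122 d 0.058
L [[0.518, 0.245], [0.575, 0.248], [0.508, 0.124], [0.569, 0.127]] c [0.542 0.186] yaw -3.9 w 0.121 d 0.059
R [[0.467, 0.037], [0.524, 0.043], [0.479, -0.079], [0.538, -0.079]] c [ 0.502 -0.02 ] yaw 6.3 w 0.119 d 0.059
R [[0.464, 0.039], [0.529, 0.052], [0.473, -0.079], [0.538, -0.069]] c [ 0.501 -0.015] yaw 4.3 w 0.12 d 0.066
rail NL FL NR FR [[0.784, 0.324], [0.805, 0.324], [0.776, -0.127], [0.802, -0.134]]
rail NL FL NR FR [[0.78, 0.326], [0.801, 0.327], [0.778, -0.124], [0.801, -0.127]]
cap [0.399 0.086]
cap [0.395 0.078]
neck [0.584 0.373]
neck [0.581 0.377]
lid [0.399 0.453]
sample cap [ 0.595 -0.281]
brownNL [0.388 0.301]
brownFL [0.444 0.273]
brownNR [0.331 0.199]
brownFR [0.393 0.167]
blue FL [ 0.49  -0.164]
blue NL [ 0.45 -0.12]
brown [0.437 0.279]
brown [0.377 0.177]
brown [0.329 0.203]
brown [0.39  0.307]
```

Measured, with the two cameras agreeing to about 5 mm and sizes as given:

| Thing | Position (m) | Yaw / extent |
|---|---|---|
| Left crate | (0.544, 0.185) | yaw -3.7° |
| Right crate | (0.502, -0.017) | yaw +5.3° |
| Rail near face | x ≈ 0.78 | yaw ≈ -0.6°, y from -0.125 to 0.325 |

I'll push with the open fingers, giving two contacts.

```bash
cat > go.py <<'E'
# go.py x y z yaw : shift still to go, in tool units (yaw = world yaw of the pushing direction)
import sys; from h import *
s=get_state();R=np.array(s["ee_rot"]);p=np.array(s["position"]);t=np.array(list(map(float,sys.argv[1:4])))
yaw=np.degrees(np.arctan2(-R[0,1],R[1,1]));a=np.radians(float(sys.argv[4]))
R2=np.array([[-np.cos(a),-np.sin(a),0],[-np.sin(a),np.cos(a),0],[0,0,-1]])
print("clk",round(s["clock"],2),"p",p.round(4),"yaw",yaw.round(2),"F",np.round(s["wrist_force"],1),"w",round(s["grip_width"],4))
print("units now axes",(R.T@(t-p)/.075).round(3),"after-turn axes",(R2.T@(t-p)/.075).round(3),"turn",round(-(float(sys.argv[4])-yaw)/180,4))
E
python3 -m jog '[[[1,0,0,0,-0.025],[1,0,0,0,-0.025],[1,0,0,0,-0.025],[1,-0.3,-0.35,0,0],[1,-0.3,-0.35,0,0],[1,-0.3,-0.35,0,0],[1,-0.3,-0.35,0,0],[1,-0.3,-0.35,0,0],[1,-0.3,-0.35,0,0],[1,-0.3,-0.35,0,0]]]'; python3 go.py 0.48 0.187 0.083 -3.7
```

```text
clock: 1.13
position: [0.3276, 0.4056, 0.2197]
ee_rot: [[-1.0, 0.031, -0.005], [0.031, 1.0, 0.0], [0.005, 0.0, -1.0]]
wrist_force: [1.4, 0.3, 0.1]
grip_width: 0.0867
clk 1.13 p [0.3276 0.4056 0.2197] yaw -1.78 F [1.4 0.3 0.1] w 0.0867
units now axes [-2.13  -2.85   1.812] after-turn axes [-2.216 -2.777  1.822] turn 0.0107
```

```bash
python3 -m jog '[[[1,0,0,0,0.011],[1,-0.28,-0.35,0,0],[1,-0.28,-0.35,0,0],[1,-0.28,-0.35,0,0],[1,-0.28,-0.35,0,0],[1,-0.28,-0.35,0,0],[1,-0.28,-0.35,0,0],[1,-0.28,-0.35,0,0],[1,-0.28,-0.35,0,0],[1,0,0,0,0]]]'>/dev/null; python3 go.py 0.48 0.187 0.083 -3.7
```

```text
clk 1.97 p [0.4907 0.1651 0.2207] yaw -4.37 F [ 0.8 -0.3  0.2] w 0.0872
units now axes [0.165 0.277 1.836] after-turn axes [0.162 0.282 1.835] turn -0.0037
```

```bash
python3 -m jog '[[[1,0.1,0.15,0,-0.003],[1,0.06,0.12,0.2,0],[1,0,0,0.35,0],[1,0,0,0.35,0],[1,0,0,0.35,0],[1,0,0,0.35,0],[1,0,0,0.2,0],[1,0,0,0,0],[1,0,0,0,0],[1,0,0,0,0]]]'>/dev/null; python3 go.py 0.48 0.187 0.083 -3.7
```

```text
clk 2.8 p [0.4775 0.1944 0.0829] yaw -3.58 F [0.1 0.6 0.6] w 0.087
units now axes [-0.04  -0.097 -0.002] after-turn axes [-0.04  -0.097 -0.002] turn 0.0007
```

```bash
python3 -m jog '[[[1,-0.1,-0.09,0,0],[1,-0.1,0,0,0],[1,-0.1,0,0,0],[1,-0.1,0,0,0],[1,-0.1,0,0,0],[1,-0.1,0,0,0],[1,-0.1,0,0,0],[1,-0.1,0,0,0],[1,0,0,0,0],[1,0,0,0,0]]]'>/dev/null; python3 go.py 0.56 0.184 0.083 -3.7; python3 -c "
from h import *
snap('side','s2.png',(215,145,440,285),3)"
```

```text
clk 3.63 p [0.5474 0.1844 0.0888] yaw -3.6 F [ 0.2  0.2 -0.3] w 0.0874
units now axes [-0.168  0.004  0.078] after-turn axes [-0.169  0.005  0.077] turn 0.0006
```

View pics/s2.png

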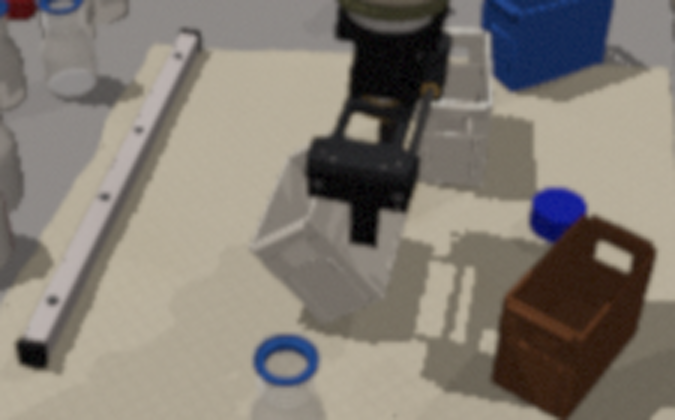

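The side view shows the left crate tilted about 40° with its mouth towards the rail. I'll push on a little, then back off and rise.

```bash
python3 -m jog '[[[1,-0.1,0,0.03,0],[1,-0.1,0,0.03,0],[1,-0.1,0,0.02,0],[1,0,0,0,0],[1,0,0,0,0],[1,0.1,0,0,0],[1,0.2,0,-0.2,0],[1,0.1,0,-0.4,0],[1,0,0,-0.4,0],[1,0,0,-0.4,0]]]'>/dev/null; python3 go.py 0.43 -0.012 0.2 5.3; python3 -c "
from h import *
snap('side','s3.png',(215,145,440,285),3)"
```

```text
clk 4.52 p [0.5325 0.1823 0.1816] yaw -3.55 F [0.4 0.5 0.6] w 0.087
units now axes [ 1.205 -2.669 -0.248] after-turn axes [ 1.6   -2.453 -0.246] turn -0.0491
```

View pics/s3.png

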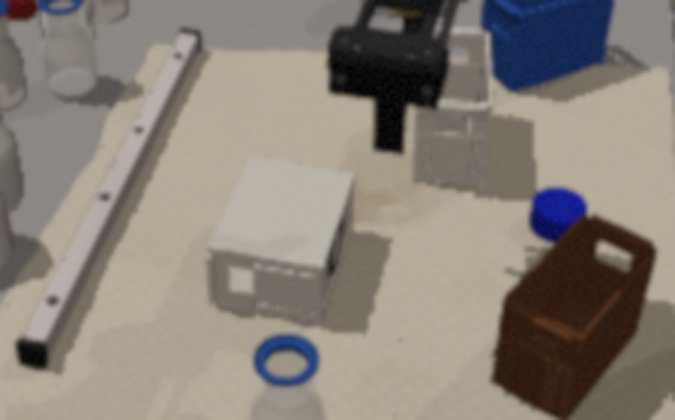

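Left crate lies on its far side, top corners around (255,160) to (355,170) in the crop. Now the right one.

```bash
python3 -m jog '[[[1,0,0,0,-0.025],[1,0,0,0,-0.025],[1,0.22,-0.37,0,0],[1,0.22,-0.37,0,0],[1,0.22,-0.37,0,0],[1,0.22,-0.37,0,0],[1,0.22,-0.37,0,0],[1,0.22,-0.35,0,0],[1,0.22,-0.35,0,0],[1,0,0,0,0]]]'>/dev/null; python3 go.py 0.435 -0.021 0.083 5.3
```

```text
clk 5.4 p [ 0.4317 -0.022   0.1869] yaw 6.42 F [ 0.7 -0.4  0.6] w 0.0868
units now axes [-0.028 -0.011  1.386] after-turn axes [-0.045  0.009  1.385] turn 0.0062
```

```bash
python3 -m jog '[[[1,0,0,0.2,0.004],[1,0,0,0.35,0],[1,0,0,0.35,0],[1,0,0,0.3,0],[1,0,0,0.18,0],[1,0,0,0,0],[1,0,0,0,0],[1,0,0,0,0],[1,0,0,0,0],[1,0,0,0,0]]]'>/dev/null; python3 go.py 0.51 -0.015 0.083 5.3
```

```text
clk 6.23 p [ 0.431  -0.0193  0.0828] yaw 5.48 F [-0.7 -0.6 -0.3] w 0.087
units now axes [-1.054 -0.044  0.02 ] after-turn axes [-1.054 -0.04  -0.002] turn 0.001
```

```bash
python3 -m jog '[[[1,-0.11,-0.04,0,0],[1,-0.11,0,0,0],[1,-0.11,0,0,0],[1,-0.1,0,0.01,0],[1,-0.1,0,0.01,0],[1,-0.1,0,0.01,0],[1,-0.1,0,0.01,0],[1,-0.1,0,0.01,0],[1,-0.1,0,0.01,0],[1,-0.1,0,0.01,0]]]'>/dev/null; python3 go.py 0.525 -0.015 0.083 5.3
python3 -m jog '[[[1,-0.1,0,0.01,0],[1,-0.1,0,0.01,0],[1,-0.05,0,0,0],[1,0,0,0,0],[1,0,0,0,0],[1,0.1,0,0,0],[1,0.3,0,-0.2,0],[1,0.3,0,-0.4,0],[1,0.2,0,-0.4,0],[1,0,0,-0.4,0]]]'>/dev/null; python3 go.py 0.48 -0.015 0.083 5.3
python3 - <<'E'
from h import *
a=read_camera("scene")["image"][150:290,225:415]; b=read_camera("side")["image"][145:285,215:440]
a=cv2.resize(a,(543,400),interpolation=cv2.INTER_CUBIC)
cv2.imwrite("pics/a4.png",cv2.resize(a,None,fx=1.4,fy=1.4));cv2.imwrite("pics/b4.png",cv2.resize(b,None,fx=3.5,fy=3.5,interpolation=cv2.INTER_CUBIC))
E
```

```text
clk 7.07 p [ 0.5182 -0.0142  0.0816] yaw 5.49 F [ 1.7 -0.  -1.2] w 0.0869
units now axes [-0.089 -0.019 -0.017] after-turn axes [-0.089 -0.019 -0.019] turn 0.0011
clk 7.9 p [ 0.461  -0.0218  0.178 ] yaw 5.53 F [2.7 0.5 0.1] w 0.087
units now axes [-0.248  0.044  1.27 ] after-turn axes [-0.261  0.067  1.266] turn 0.0013
```

View pics/b4.png

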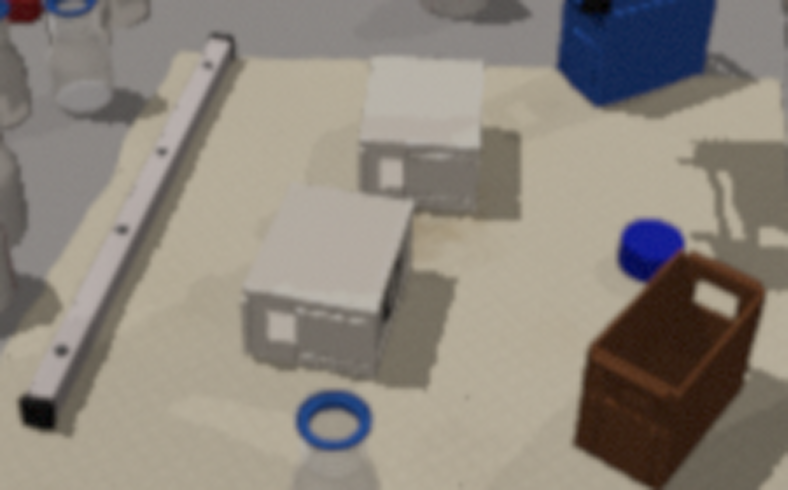

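Both lie down. A dark mark shows on the left crate's underside at (395,290), so I'll confirm it by rectifying both undersides from the scene and side cameras.

Run:
```python
from h import *
S=read_camera("scene");D=read_camera("side")
fb=lambda p:px2w(D,215+p[0]/3.5,145+p[1]/3.5,.066)[:2]
out=[]
for k,q in(("L",[(380,305),(245,293),(413,203),(297,188)]),("R",[(480,147),(360,143),(484,62),(370,57)])):
    X=np.array([fb(p) for p in q]);d=(X[0]-X[2]+X[1]-X[3])/2
    print(k,X.round(3).tolist(),X.mean(0).round(3),"yaw",np.degrees(np.arctan2(-d[0],d[1])).round(1),"w",np.linalg.norm(d).round(3),"len",np.linalg.norm((X[1]-X[0]+X[3]-X[2])/2).round(3))
    m=(X[0]+X[2])/2;u=d/np.linalg.norm(d);a=m+u*.06;b=m-u*.06
    W=[(*a,.066),(*b,.066),(*b,0),(*a,0)]
    for c in(S,D):
        H=cv2.getPerspectiveTransform(np.float32([w2px(c,w) for w in W]),np.float32([(30,30),(330,30),(330,195),(30,195)]))
        out.append(cv2.warpPerspective(c["image"],H,(360,225),flags=cv2.INTER_CUBIC))
cv2.imwrite("pics/und.png",np.vstack([np.hstack(out[:2]),np.hstack(out[2:])]))
```

```text
L [[0.579, 0.234], [0.671, 0.24], [0.574, 0.123], [0.661, 0.122]] [0.621 0.18 ] yaw -3.7 w 0.115 len 0.09
R [[0.533, 0.046], [0.626, 0.059], [0.544, -0.073], [0.64, -0.062]] [ 0.586 -0.008] yaw 5.9 w 0.12 len 0.095
```

View pics/und.png

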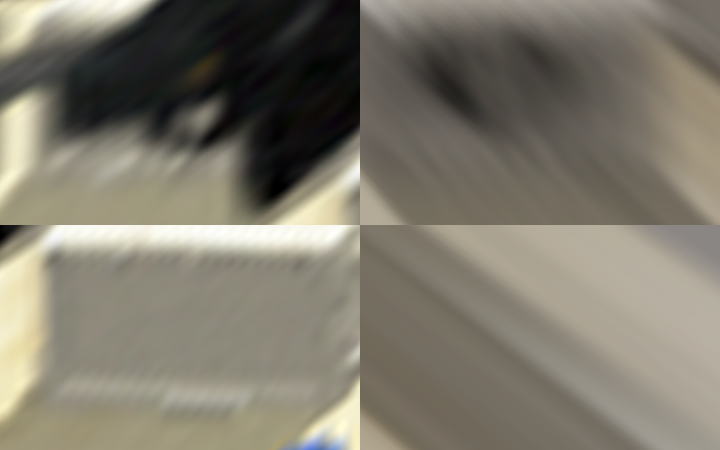

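View pics/a4.png

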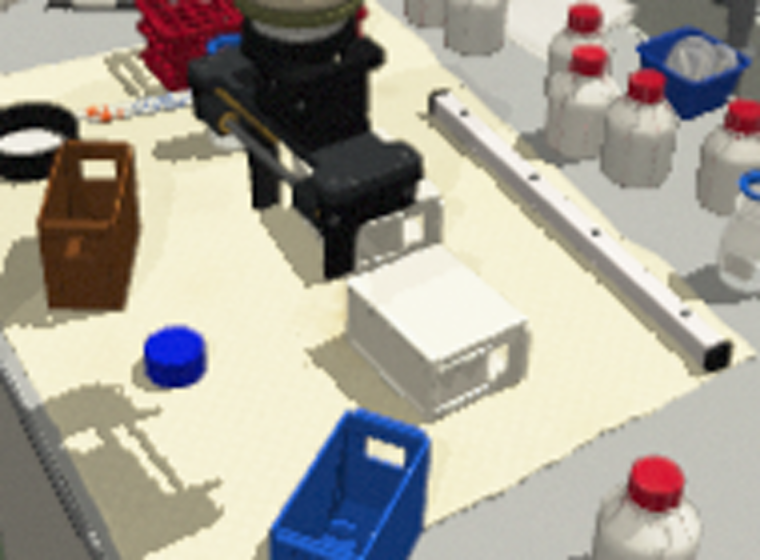

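The right crate's underside, seen clearly, is plain; the left one shows the dark ring. So the left crate goes to the rail: underside centre (0.577, 0.182), yaw -3.7°, mouth at x ≈ 0.67, rail face at x ≈ 0.78. I'll move the tool behind it.

```bash
python3 -m jog '[[[1,0,0,0,0.025],[1,0,0,0,0.026],[1,-0.115,0.36,0,0],[1,-0.115,0.36,0,0],[1,-0.115,0.36,0,0],[1,-0.115,0.36,0,0],[1,-0.115,0.36,0,0],[1,-0.115,0.36,0,0],[1,-0.115,0.36,0,0],[1,-0.115,0.34,0,0]]]'>/dev/null; python3 -m jog '[[[1,0,0,0,0],[1,0,0,0,0],[1,0,0,0,0],[1,0,0,0,0],[1,0,0,0,0],[1,0,0,0,0],[1,0,0,0,0],[1,0,0,0,0],[1,0,0,0,0],[1,0,0,0,0]]]'>/dev/null; python3 go.py 0.542 0.184 0.03 -3.7
```

```text
clk 9.77 p [0.5405 0.1883 0.161 ] yaw -4.69 F [ 0.2 -0.4  0. ] w 0.0869
units now axes [-0.05  -0.068  1.745] after-turn axes [-0.024 -0.056  1.746] turn -0.0055
```

```bash
python3 -m jog '[[[1,0,-0.05,0.15,-0.006],[1,0,0,0.35,0],[1,0,0,0.35,0],[1,0,0,0.35,0],[1,0,0,0.3,0],[1,0,0,0.2,0],[1,0,0,0.05,0],[1,0,0,0,0],[1,0,0,0,0],[1,0,0,0,0]]]'>/dev/null; python3 go.py 0.675 0.178 0.03 -3.7
```

```text
clk 10.6 p [0.5417 0.1864 0.029 ] yaw -3.6 F [ 0.5  0.7 -0.5] w 0.0871
units now axes [-1.781 -0.    -0.026] after-turn axes [-1.781  0.003 -0.013] turn 0.0006
```

```bash
python3 -m jog '[[[1,-0.1,0,0,0],[1,-0.1,0,0,0],[1,-0.1,0,0,0],[1,-0.1,0,0,0],[1,-0.1,0,0,0],[1,-0.1,0,0,-0.003],[1,-0.1,0,0,-0.003],[1,-0.1,0,0,-0.003],[1,-0.1,0,0,-0.003],[1,-0.1,0,0,-0.003]]]'>/dev/null; python3 go.py 0.675 0.182 0.03 -0.7; python3 -m jog '[[[1,-0.1,0,0,-0.001],[1,-0.1,0,0,0],[1,-0.1,0,0,0],[1,-0.06,0,0,0],[1,-0.06,0,0,0],[1,0,0,0,0],[1,0,0,0,0],[1,0,0,0,0],[1,0,0,0,0],[1,0,0,0,0]]]'>/dev/null; python3 go.py 0.675 0.182 0.03 -0.7
```

```text
clk 11.43 p [0.6248 0.1831 0.0324] yaw -0.6 F [-3.5 -0.7  2.9] w 0.0869
units now axes [-0.669 -0.008  0.029] after-turn axes [-0.669 -0.006  0.032] turn 0.0005
clk 12.27 p [0.6615 0.1828 0.032 ] yaw -0.36 F [-1.   0.2 -0. ] w 0.087
units now axes [-0.18  -0.01   0.027] after-turn axes [-0.179 -0.008  0.027] turn 0.0019
```

```bash
python3 -m jog '[[[1,-0.04,0,0,0.001],[1,-0.04,0,0,0],[1,-0.04,0,0,0],[1,-0.04,0,0,0],[1,-0.04,0,0,0],[1,-0.04,0,0,0],[1,-0.04,0,0,0],[1,-0.04,0,0,0],[1,-0.04,0,0,0],[1,-0.04,0,0,0]]]'; python3 go.py 0.675 0.182 0.03 -0.7
python3 -c "
from h import *
snap('side','s5.png',(215,155,365,270),5)"
```

```text
clock: 13.1
position: [0.6767, 0.183, 0.0321]
ee_rot: [[-0.999, 0.008, -0.042], [0.008, 1.0, 0.013], [0.042, 0.013, -0.999]]
wrist_force: [-22.1, -2.2, 14.6]
grip_width: 0.0872
clk 13.1 p [0.6767 0.183  0.0321] yaw -0.47 F [-22.1  -2.2  14.6] w 0.0872
units now axes [ 0.022 -0.014  0.029] after-turn axes [ 0.023 -0.014  0.028] turn 0.0013
```

View pics/s5.png

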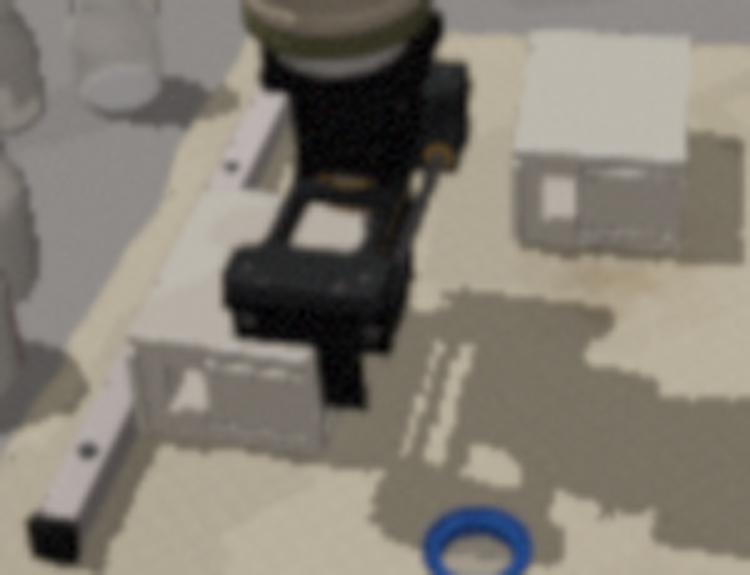

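The crate's mouth edge meets the rail at (140,430). The push stalled at TCP x = 0.677 with 22 N, where the geometry predicted 0.6755. I'll back off and rise.

```bash
python3 -m jog '[[[1,0.1,0,0,0],[1,0.25,0,0,0],[1,0.3,0,0,0],[1,0.3,0,0,0],[1,0.1,0,-0.2,0],[1,0,0,-0.4,0],[1,0,0,-0.4,0],[1,0,0,-0.4,0],[1,0,0,-0.4,0],[1,0,0,-0.4,0]]]'>/dev/null; python3 -m jog '[[[1,0.3,0.2,0,0],[1,0.3,0.4,0,0],[1,0.2,0.4,0,0],[1,0.2,0.4,0,0],[1,0.2,0.4,0,0],[1,0,0.4,0,0],[1,0,0.3,0,0],[1,0,0,0,0],[1,0,0,0,0],[1,0,0,0,0]]]'
python3 - <<'E'
from h import *
a=read_camera("scene")["image"][150:290,225:415]; b=read_camera("side")["image"][145:285,215:365]
cv2.imwrite("pics/f.png",np.hstack([cv2.resize(a,(461,340),interpolation=cv2.INTER_CUBIC)[:, :435],cv2.resize(b,(364,340),interpolation=cv2.INTER_CUBIC)]))
E
```

```text
clock: 14.82
position: [0.5203, 0.3754, 0.2178]
ee_rot: [[-1.0, 0.017, -0.02], [0.017, 1.0, 0.02], [0.02, 0.019, -1.0]]
wrist_force: [0.4, -1.0, 0.4]
grip_width: 0.0868
```

View pics/f.png

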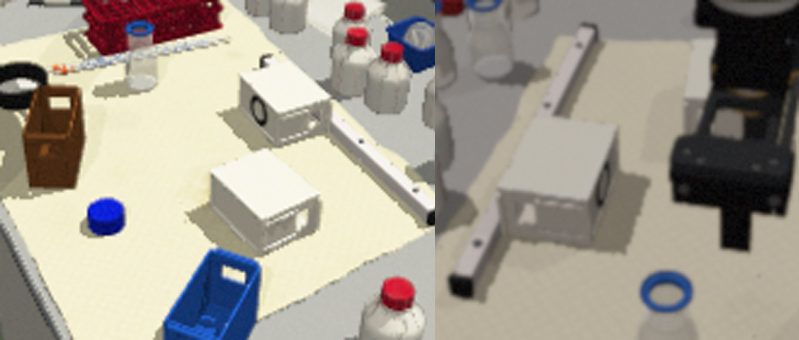

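Run:
```python
from h import *
D=read_camera("side");s=150/364
for p in((65,188),(102,116),(163,200),(184,126)):print(px2w(D,215+p[0]*s,145+p[1]*140/340,.066).round(3))
from cell import finish_job
print(get_state()["clock"]); finish_job()
```

```text
[0.779 0.239 0.066]
[0.778 0.12  0.066]
[0.679 0.237 0.066]
[0.686 0.12  0.066]
14.9667
the job is handed in; nothing more can be done
```

The job is done and handed in at about 15 s of the 64 s allowed. Using the open fingertips only, I tipped the left crate over and then the right. I then pushed the left crate, which carries the ring, up against the rail.

- **Ring crate:** the last picture shows the ring facing the robot and the crate flush against the rail. Its mouth edge measures x = 0.779 at the left end and 0.778 at the right, and the rail face is at about 0.78. The final push stalled at 22 N, 1 mm from where the geometry predicted.
- **Plain crate:** it lies on its far side, well clear of the rail, with its mouth at about x = 0.63.
- **Other things:** the screw cap, neck bottle, black lid, sample bottle and the blue and brown crates look to be where they were; I judged this by eye and did not re-measure them. The robot was clear of everything at hand-in.
- **Disagreement:** the near top corners of the ring crate read x = 0.679 (left) and 0.686 (right), about 4° out of square. The mouth edge does not show this, so I put it down to reading blurred corner pixels and did not check it again.

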